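Open the grinder and pick out the fullest pepper tin

TASK

Get ready to refill the pepper grinder: take the red cap off the grinder by its knob and park it rim-down, fully seated, in the round pocket of the dark wooden cap rest, and let go of it. Then heft the three identical tins one at a time, lifting each clear of the ledge, setting the ones you reject back upright where they stood, and finish while holding the heaviest tin still and upright in the gripper, its bottom well above the lids of the other two. Leave the grinder standing in its place and do not disturb the two shakers, the funnel or the dish.

Things in the scene. Friction and masses are not known exactly. Their poses are not given: they have to be found in the camera images.
- ledge: fixed ledge of three wooden planks on the tiled top, 260 (x) x 920 (y) x 30 mm high, origin at the centre of its underside; its top is 30 mm above the origin. All tins, grinder and cap rest stand in one row along its y axis, 125 mm apart give or take 20 mm, in any order, 30 to 70 mm to the robot's side of its centre line; shakers and funnel (up to 77 mm tall) stand in a back row at 85 to 100 mm beyond the centre line. A spring clip with a flat scoop is fixed on its far edge
- tin_a: one of three identical closed square pepper tins (green and cream, aluminium lid fixed on), 56 x 56 x 75 mm tall, origin at the centre of its underside, x and y along its sides, z up. It weighs 0.15 to 0.6 kg; its contents are hidden. One of the three, a different one each time, is at least 0.18 kg heavier than both others
- tin_b: one of three identical closed square pepper tins (green and cream, aluminium lid fixed on), 56 x 56 x 75 mm tall, origin at the centre of its underside, x and y along its sides, z up. It weighs 0.15 to 0.6 kg; its contents are hidden. One of the three, a different one each time, is at least 0.18 kg heavier than both others
- tin_c: one of three identical closed square pepper tins (green and cream, aluminium lid fixed on), 56 x 56 x 75 mm tall, origin at the centre of its underside, x and y along its sides, z up. It weighs 0.15 to 0.6 kg; its contents are hidden. One of the three, a different one each time, is at least 0.18 kg heavier than both others
- grinder: loose red plastic pepper grinder, 0.32 kg, round, up to 57 mm across, origin at the centre of its underside, z up; its flat shoulder is 95 mm above the origin, with a steel neck 30 mm across and 10 mm tall on it. The cap sits loosely over the neck at the start and comes off straight up
- grinder_cap: red plastic cap of the grinder, 60 g: a hollow skirt 50 mm across (42 mm inside) and 16 mm tall, closed on top, with a round knob 24 mm across and 28 mm tall on the middle of the top (44 mm tall overall). Origin at the centre of the open rim, z towards the knob; z up means rim-down. At the start it is rim-down on the grinder's shoulder
- cap_rest: dark wooden block fixed on the ledge, 80 x 80 x 16 mm, origin at the centre of its underside, z up, with a round pocket 56 mm across and 10 mm deep in its middle (pocket floor 6 mm above the origin, top 16 mm above)
- shaker_1: bystander: amber glass shaker with steel top, 40 mm across, 77 mm tall, origin at the centre of its underside
- shaker_2: bystander: second shaker, same as the first
- funnel: bystander: aluminium funnel standing wide mouth down, 72 mm across, 70 mm tall, origin at the centre of its underside
- dish: bystander: white melamine dish, 96 mm across, 22 mm tall, at the ledge's +y end, origin at the centre of its underside
Mind the look-alikes: they are no part of the job. What is shaped like the grinder but blue is not meant.

How it is judged:
By the outcome, as a careful person would: the job done as asked, in the order asked, and still so for the second after the job is handed in, while the arm keeps its last pose, push and grip.
It also fails if it takes over 72 s, if anything falls off the work surface, if the arm or the gripper's body presses on something with over 40 N, if the wrist force passes 120 N, or if a joint passes its speed limit or range.

ROBOT

A 6-joint arm with a two-finger parallel gripper is mounted at the origin on the work surface. World frame = base frame: x ahead of the robot, y to its left, z up, the work surface at z = 0. Lengths are in m, angles in rad, forces in N, time in s.
With the tool pointing down it reaches from about 0.3 to 0.75 m from the base axis. Payload 8.5 kg.
Tool frame: the origin (TCP) lies midway between the tips of the shut fingers; the grasp point (between the pads) lies 19 mm behind it (bot.grip_point_offset is the z of the grasp point in the tool frame, in m); z points along the fingers, y is the line along which they close (so a half turn about z gives the same grasp; the last joint's range is limited). The gripper opens to 85 mm and grips with 20 to 120 N. Pads are 22 mm wide; open, the fingers measure 114 mm over their backs; the gripper's body (76 mm by 85 mm) begins 54 mm behind the grasp point. The pads swing forward as they close: fully open they stand 13 mm farther back than shut.
Start: joints at [-1.479, 0.381, 1.297, -0, 1.464, -0.215], TCP at [0.166, -0.524, 0.231] pointing down, gripper open.
Joint ranges: [-3.11, 3.11], [-0.89, 2.33], [0.22, 2.48], [-1.42, 4.56], [0.17, 2.85], [-2.88, 2.88]. Speed limits (rad/s): [2.39, 2.39, 3.14, 3.14, 3.14, 3.14].

INTERFACE

Orientations are given as a unit quaternion [w, x, y, z].
In Python, from station import monitor, vision, bot gives the robot as it stands.
- The arm moves only by the tool jog_arm, never from a script. Its argument "steps" is a list of rows, each a list of 3 entries, a list of its own where there are three numbers: the opening in per cent of the stroke, from 0 (shut) to 100 (fully open), then the shift along the tool's x, y, z in cm, then the turn about the tool's z in rad. In form: [[claw, [dx, dy, dz], twist], ...]. A call has exactly 5 rows; each row is the pose to reach, as a shift and turn from the pose commanded when the call began, along the tool's axes at that moment; what a row does not reach only later rows make up. A row lasts 1/12 s, in which the tool goes at most 41.7 mm and 7.16 degrees, less where a joint would pass 70% of its speed; a pose out of reach is approached as far as the arm can. A call with a gripper value outside its range is refused whole. The fingers move at their own pace and stop on an object; "newtons" is the grip in N (left out, the last holds). Time passes only in rows, so rows that repeat a pose let the fingers close, or fill a call up. It gives the time, the measured TCP pose, the force, the opening and the grip force at its end, in the units of the state.
- monitor.get_state(): the state, without advancing time (a new reading comes with each control period).
- vision.grab_frame(name): name is "scene" or "side" or "wrist"; returns a dict with "img" (420x560x3 uint8, blue, green, red), "z_map" (420x560 float32, m along the optical axis (not along the pixel's ray), 0 where there is no reading), "fovy" (degrees; the focal length in pixels is half the picture's height over the tangent of half this angle, whatever the lens; pixels are square), "cx", "cy" (the principal point, pixels), "R" (3x3) and "t" (3): a world point X has camera coordinates R X + t. Camera axes: x right, y down, z forward; pixel columns grow to the right and rows downward; lengths in m; the calibration is good to about 2 mm. A picture is of the moment at which its call begins.
- bot.close_job(): hands the job in; it is judged then, once.
The state is a dict: "time": time; "qpos": joint angles; "qvel": joint speeds; "joint_efforts": joint torques, N m; "ee_pos": TCP position; "tcp_rot": TCP orientation; "ft_force": force on the tool from outside, world axes, zero at the start; "torque": the same for the moment, N m; "gripper_width": opening from 0.0 (shut) to 1.0 (fully open); "finger_force": force on a finger pad.
Only numpy, scipy, OpenCV 4.12 (cv2) and the standard library are available. Lean on these libraries where they do the work, as an engineer would, in place of code of your own. Each camera call takes 0.05 s, during which the arm holds its last target. There are 200 camera calls.

## Working session

There is one attempt and no reset: what is moved stays moved. The work goes in short steps, Python scripts to look and compute and a tool call to move; the robot and the scene stay as the last step left them, time stands still between calls to the robot, and variables do not carry over. Pictures are saved under pics/ and viewed, at most 10 in all, crops included, and the job is handed in when it is done.

Besides the shell and the picture viewer there is one more tool, called after "Request:" by a JSON object that holds its "method" and its "body". jog_arm: Moves the arm, as the interface text tells. Its arguments: {"type":"object","properties":{"steps":{"type":"array","items":{"type":"array"}},"newtons":{"type":"number"}},"required":["steps"]}

```bash
mkdir -p pics
cat > h.py <<'E'
from station import monitor, vision, bot
import numpy as np, cv2
def grab(n):
    f=vision.grab_frame(n); f['f']=f['img'].shape[0]/2/np.tan(np.radians(f['fovy'])/2); return f
def cloud(f):
    z=f['z_map']; v,u=np.mgrid[:z.shape[0],:z.shape[1]]
    c=np.stack([(u-f['cx'])/f['f']*z,(v-f['cy'])/f['f']*z,z],-1)
    P=(c-f['t'])@f['R']; P[z==0]=np.nan; return P
def ray(f,u,v,h):
    o=-f['R'].T@f['t']; d=f['R'].T@np.array([(u-f['cx'])/f['f'],(v-f['cy'])/f['f'],1]); return o+d*(h-o[2])/d[2]
E
python3 - <<'E'
from h import *
s=monitor.get_state(); print({k:np.round(v,3).tolist() for k,v in s.items()}, bot.grip_point_offset)
for n in('scene','side'):
    f=grab(n); np.savez(n,**f); cv2.imwrite(f'pics/{n}0.png',f['img']); print(n,f['f'],-f['R'].T@f['t'],(f['z_map']>0).mean())
E
```

```text
{'time': 0.0, 'qpos': [-1.479, 0.381, 1.298, 0.0, 1.464, -0.215], 'qvel': [-0.0, -0.0, -0.0, -0.001, 0.001, -0.001], 'joint_efforts': [0.002, -44.846, -23.128, -0.0, 0.005, 0.0], 'ee_pos': [0.166, -0.524, 0.231], 'tcp_rot': [-0.001, 0.988, 0.153, 0.0], 'ft_force': [-0.581, 0.379, 0.031], 'torque': [-0.015, -0.074, -0.008], 'finger_force': 0.0, 'gripper_width': 1.004} -0.0187
scene 411.9880826792845 [1.1644565  0.29003111 0.55600654] 0.9961394557823129
side 522.8836659653687 [-0.03159659  0.63305741  0.74223712] 0.9960331632653061
```

View pics/scene0.png

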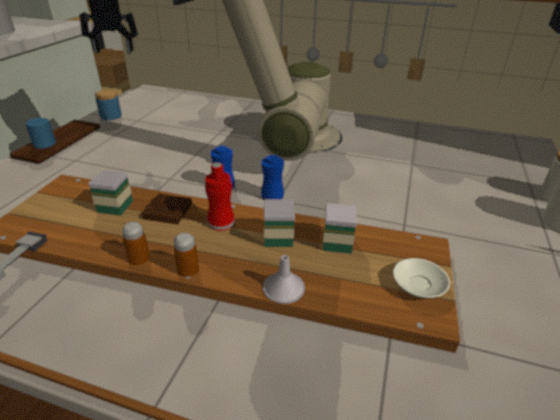

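View pics/side0.png

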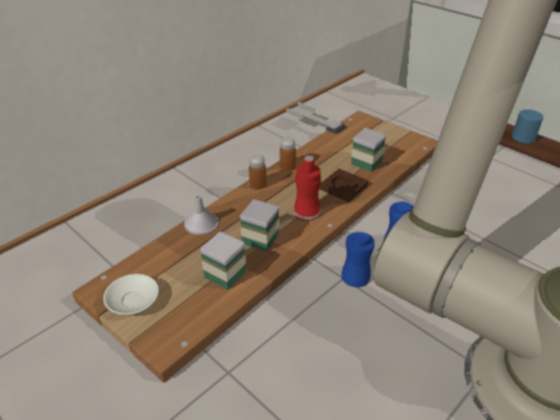

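Scene picture: tins at (112,193), (279,223) and (340,228), the cap rest at (167,208), and shakers, funnel and dish in front. Grinder candidates: red at (220,200), blue at (223,168) and (272,178). The red one standing on the ledge fits; the blue ones are look-alikes on the tiles. Next I measure and make an enlarged crop to confirm.

Run:
```python
from h import *
crop=[]
for n in('scene','side'):
    f=dict(np.load(n+'.npz')); P=cloud(f); im=f['img'].astype(int); b,g,r=im[...,0],im[...,1],im[...,2]
    hsv=cv2.cvtColor(f['img'],cv2.COLOR_BGR2HSV)
    Z=P[...,2]; print('==',n)
    box=(P[...,0]>.2)&(P[...,0]<.9)&(abs(P[...,1])<.75)
    top=box&(abs(Z-.03)<.006)&(r>b+25)
    rc=cv2.minAreaRect(P[top][:,:2].astype(np.float32)); print('ledge',rc,np.median(Z[top]))
    red=(r>120)&(g<60)&(b<60)&box&(Z>.04)
    q=P[red]; print('red',len(q),'zmax',np.percentile(q[:,2],99.5))
    for lo,hi in((.15,.19),(.125,.141),(.04,.1)):
        m=(q[:,2]>lo)&(q[:,2]<hi)
        if m.sum()>3:
            c,rad=cv2.minEnclosingCircle(q[m][:,:2].astype(np.float32)); print(lo,hi,m.sum(),np.round(c,4),round(rad,4))
    lid=box&(abs(Z-.105)<.006)&(hsv[...,1]<70)
    k,l,st,ce=cv2.connectedComponentsWithStats(lid.astype(np.uint8))
    for i in range(1,k):
        if st[i,4]>80: print('lid',np.round(ce[i]),st[i,4],cv2.minAreaRect(P[l==i][:,:2].astype(np.float32)),np.median(Z[l==i]))
    dk=box&(abs(Z-.046)<.004)&(r<110)
    k,l,st,ce=cv2.connectedComponentsWithStats(dk.astype(np.uint8))
    for i in range(1,k):
        if st[i,4]>80: print('rest',np.round(ce[i]),st[i,4],cv2.minAreaRect(P[l==i][:,:2].astype(np.float32)),np.median(Z[l==i]))
    hi=box&(Z>.05)&(Z<.12)&(P[...,0]>.3)
    k,l,st,ce=cv2.connectedComponentsWithStats(hi.astype(np.uint8))
    for i in range(1,k):
        if st[i,4]>80: print('obj',np.round(ce[i]),st[i,4],np.round(np.nanmin(P[l==i],0),3),np.round(np.nanmax(P[l==i],0),3))
    y,x=(140,130) if n=='scene' else (120,250)
    crop.append(cv2.resize(f['img'][y:y+130,x:x+170],None,fx=2.3,fy=2.3,interpolation=2))
cv2.imwrite('pics/crop.png',np.hstack(crop))
```

```text
== scene
ledge ((0.5904704928398132, -0.029217541217803955), (0.26335087418556213, 0.9206345081329346), 3.2127907276153564) 0.02956685594036961
red 793 zmax 0.16703873555192936
0.15 0.19 63 [ 0.5451 -0.0255] 0.0088
0.125 0.141 194 [ 0.5435 -0.0319] 0.0252
0.04 0.1 361 [ 0.5477 -0.0192] 0.0215
lid [108. 179.] 454 ((0.5646315217018127, -0.2790583074092865), (0.059542957693338394, 0.0586850568652153), 6.892371654510498) 0.10419697702444036
lid [279. 209.] 590 ((0.548879861831665, 0.09604565799236298), (0.06045534089207649, 0.05691559240221977), 18.96405029296875) 0.10449918601471875
lid [341. 214.] 607 ((0.52500319480896, 0.21159547567367554), (0.05932529270648956, 0.057200342416763306), 10.28693962097168) 0.10466154709796326
lid [132. 228.] 190 ((0.695192813873291, -0.13122548162937164), (0.030225912109017372, 0.028345514088869095), 84.19847869873047) 0.10501179535812327
lid [184. 239.] 206 ((0.692076563835144, -0.030337275937199593), (0.03222450241446495, 0.02815488912165165), 89.54776763916016) 0.1052997271525781
rest [167. 206.] 575 ((0.5404587984085083, -0.16002558171749115), (0.08
[... 3004 characters left out ...]
.04201584309339523), 56.00185775756836) 0.04614763804906162
obj [529. 121.] 535 [ 0.32  -0.715  0.05 ] [ 0.378 -0.645  0.092]
obj [368. 146.] 915 [ 0.531 -0.312  0.05 ] [ 0.598 -0.244  0.108]
obj [287. 150.] 394 [ 0.669 -0.149  0.05 ] [ 0.709 -0.111  0.109]
obj [257. 168.] 427 [ 0.666 -0.046  0.05 ] [ 0.703 -0.009  0.109]
obj [307. 198.] 638 [ 0.511 -0.054  0.05 ] [ 0.56  -0.005  0.12 ]
obj [199. 210.] 314 [0.649 0.127 0.05 ] [0.692 0.171 0.101]
obj [259. 221.] 1321 [0.511 0.06  0.05 ] [0.585 0.133 0.107]
obj [398. 211.] 388 [ 0.344 -0.14   0.05 ] [ 0.385 -0.086  0.107]
obj [223. 256.] 1590 [0.491 0.178 0.05 ] [0.558 0.245 0.108]
obj [359. 248.] 862 [ 0.335 -0.008  0.05 ] [0.388 0.047 0.108]
```

View pics/crop.png

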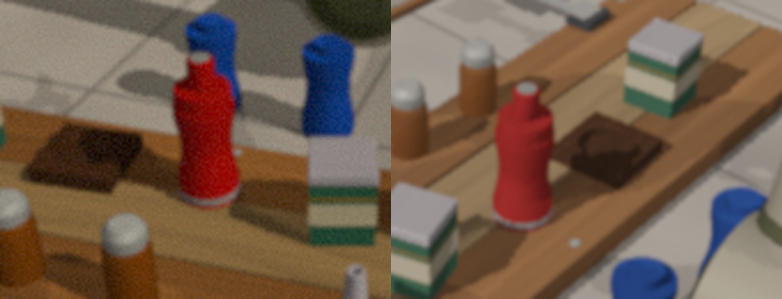

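The crop confirms the red grinder: left half (205,125), right half (525,155). It stands on the ledge with its cap on, beside the dark rest, and the blue ones are off the ledge. I move above it.

Request:
{"method": "jog_arm", "body": {"steps": [[100, [3.38, -2.38, 0], 0], [100, [6.76, -4.76, 0], 0], [100, [10.14, -7.14, 0], 0], [100, [13.52, -9.52, 0], 0], [100, [16.9, -11.9, 0], 0]], "newtons": 40}}

```text
time: 0.52
ee_pos: [0.2919, -0.358, 0.2311]
tcp_rot: [-0.0, 0.988, 0.152, -0.0]
ft_force: [1.1, -0.7, 0.6]
gripper_width: 1.0
finger_force: 0.0
```

Request:
{"method": "jog_arm", "body": {"steps": [[100, [3.38, -2.38, 0], 0], [100, [6.76, -4.76, 0], 0], [100, [10.14, -7.14, 0], 0], [100, [13.52, -9.52, 0], 0], [100, [16.9, -11.9, 0], 0]]}}

```text
time: 0.93
ee_pos: [0.4171, -0.1933, 0.2313]
tcp_rot: [-0.0, 0.988, 0.153, -0.0]
ft_force: [0.5, -1.4, 1.1]
gripper_width: 0.998
finger_force: 0.0
```

Request:
{"method": "jog_arm", "body": {"steps": [[100, [3.38, -2.38, 0], 0], [100, [6.76, -4.76, 0], 0], [100, [10.14, -7.14, 0], 0], [100, [13.52, -9.52, 0], 0], [100, [16.9, -11.9, 0], 0]]}}

```text
time: 1.35
ee_pos: [0.5424, -0.0288, 0.2311]
tcp_rot: [-0.0, 0.988, 0.153, -0.0]
ft_force: [0.6, -0.3, -0.1]
gripper_width: 1.003
finger_force: 0.0
```

Run:
```python
from h import *
f=grab('wrist'); np.savez('w1',**f); cv2.imwrite('pics/w1.png',f['img']); print(f['f'],-f['R'].T@f['t'],f['R'])
P=cloud(f); im=f['img'].astype(int); b,g,r=im[...,0],im[...,1],im[...,2]
red=(r>g+50)&(r>b+50)&(P[...,2]>.11)
for lo,hi in((.15,.19),(.163,.172),(.125,.146)):
    m=red&(P[...,2]>lo)&(P[...,2]<hi); q=P[m]
    if m.sum()>5: print(lo,m.sum(),cv2.minEnclosingCircle(q[:,:2].astype(np.float32)),np.median(q,0))
m=(abs(P[...,2]-.0455)<.004)&(r<110)&(abs(P[...,1]+.16)<.06); print(cv2.minAreaRect(P[m][:,:2].astype(np.float32)),m.sum())
```

```text
348.7559320616671 [ 0.6223437  -0.00430055  0.37346739] [[ 3.02571124e-01 -9.53126585e-01  6.53790557e-04]
 [-9.01164188e-01 -2.85852073e-01  3.25870677e-01]
 [-3.10409118e-01 -9.91882296e-02 -9.45414129e-01]]
0.15 726 ((0.5400487780570984, -0.03506267070770264), 0.012068693526089191) [ 0.54702961 -0.03234272  0.16733965]
0.163 506 ((0.5400833487510681, -0.03491486981511116), 0.011957498267292976) [ 0.54488076 -0.0331305   0.16803125]
0.125 2589 ((0.541291356086731, -0.03433861956000328), 0.026756547391414642) [ 0.54982659 -0.02952388  0.14059012]
((0.5279935598373413, -0.1568806767463684), (0.0985463336110115, 0.32058677077293396), 87.34344482421875) 4187
```

View pics/w1.png

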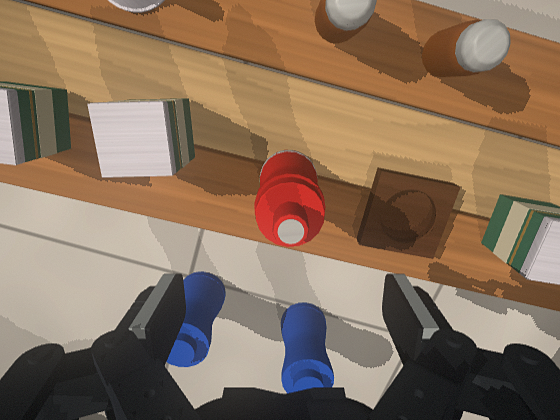

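The wrist view shows the knob top at (291,231), the cap rest around (410,212), the tins left at (130,138) and right at (540,240), and the blue look-alikes below. I refine the knob and rest centres.

Run:
```python
from h import *
f=dict(np.load('w1.npz')); P=cloud(f); hsv=cv2.cvtColor(f['img'],cv2.COLOR_BGR2HSV)
m=(hsv[...,1]<60)&(hsv[...,2]>120); m[:,:265]=0;m[:,318:]=0;m[:205]=0;m[250:]=0
k,l,st,ce=cv2.connectedComponentsWithStats(m.astype(np.uint8)); i=1+st[1:,4].argmax(); print(ce[i],st[i],ray(f,*ce[i],.1675))
q=P[l==i]; print('knob',np.nanmedian(q,0),cv2.minEnclosingCircle(q[:,:2].astype(np.float32)))
m=np.zeros(P.shape[:2],bool); m[160:265,350:470]=1
t=m&(abs(P[...,2]-.0455)<.003)&(f['img'][...,2]<105); print('rest',cv2.minAreaRect(P[t][:,:2].astype(np.float32)),t.sum())
fl=m&(abs(P[...,2]-.0355)<.003)&(f['img'][...,2]<105)
k,l,st,ce=cv2.connectedComponentsWithStats(fl.astype(np.uint8)); i=1+st[1:,4].argmax();print(st[i])
print('pocket',cv2.minEnclosingCircle(P[l==i][:,:2].astype(np.float32)),np.median(P[l==i][:,2]))
for c in((376,168),(462,182),(440,257),(358,241)): print(ray(f,*c,.0455))
```

```text
[290.47128713 230.88712871] [278 219  26  25 505] [ 0.53919656 -0.0355031   0.1675    ]
knob [ 0.5399043  -0.03520606  0.16934468] ((0.5397543907165527, -0.03530845791101456), 0.00880791712552309)
rest ((0.54097980260849, -0.1617366224527359), (0.08070745319128036, 0.08108789473772049), 6.216554164886475) 3872
[ 380  190   54   49 2026]
pocket ((0.5404645800590515, -0.1629079282283783), 0.027895133942365646) 0.035884711778916695
[ 0.57711048 -0.11201171  0.0455    ]
[ 0.58953497 -0.19714659  0.0455    ]
[ 0.50907892 -0.21270817  0.0455    ]
[ 0.50023362 -0.12389726  0.0455    ]
```

Request:
{"method": "jog_arm", "body": {"steps": [[70, [-0.4, 0.4, 2], 0], [60, [-0.4, 0.4, 4.5], 0], [60, [-0.4, 0.4, 7], 0], [60, [-0.4, 0.4, 8.5], 0], [60, [-0.4, 0.4, 8.9], 0]]}}

```text
time: 1.82
ee_pos: [0.5377, -0.0355, 0.1395]
tcp_rot: [-0.001, 0.988, 0.153, -0.002]
ft_force: [0.1, 0.8, 0.1]
gripper_width: 0.602
finger_force: 0.0
```

Request:
{"method": "jog_arm", "body": {"steps": [[0, [0, 0, 0], 0], [0, [0, 0, 0], 0], [0, [0, 0, 0], 0], [0, [0, 0, 0], 0], [0, [0, 0, 0], 0]]}}

```text
time: 2.23
ee_pos: [0.5395, -0.0361, 0.1435]
tcp_rot: [0.0, 0.988, 0.153, 0.001]
ft_force: [-0.3, -0.7, 4.0]
gripper_width: 0.263
finger_force: 39.7
```

Request:
{"method": "jog_arm", "body": {"steps": [[0, [0, 0, -0.5], 0], [0, [0, 0, -1.5], 0], [0, [0, 0, -3], 0], [0, [0, 0, -4.5], 0], [0, [0, 0, -5], 0]]}}

```text
time: 2.65
ee_pos: [0.5396, -0.036, 0.1946]
tcp_rot: [0.001, 0.988, 0.153, 0.002]
ft_force: [0.4, -0.3, 0.1]
gripper_width: 0.263
finger_force: 39.4
```

Request:
{"method": "jog_arm", "body": {"steps": [[0, [-0.8, 2.4, 0], 0], [0, [-1.6, 5.2, 0], 0], [0, [-2.6, 8.2, 0], 0], [0, [-3.4, 10.8, 0], 0], [0, [-3.8, 12.0, 0], 0]]}}

```text
time: 3.07
ee_pos: [0.5388, -0.1646, 0.192]
tcp_rot: [0.0, 0.988, 0.152, -0.0]
ft_force: [-0.2, 0.3, -0.8]
gripper_width: 0.263
finger_force: 39.4
```

Request:
{"method": "jog_arm", "body": {"steps": [[0, [0, 0, 2], 0], [0, [0, 0, 4.5], 0], [0, [0, 0, 7], 0], [0, [0, 0, 9], 0], [0, [0, 0, 10], 0]]}}

```text
time: 3.48
ee_pos: [0.5379, -0.1607, 0.0898]
tcp_rot: [-0.001, 0.988, 0.153, -0.002]
ft_force: [-0.1, -0.1, -0.3]
gripper_width: 0.266
finger_force: 39.4
```

Run:
```python
from h import *
s=monitor.get_state(); print(s['ee_pos'],s['ft_force'],s['gripper_width'],s['finger_force'])
for n in('wrist','side'):
    f=grab(n); np.savez(n+'2',**f); P=cloud(f); im=f['img'].astype(int); b,g,r=im[...,0],im[...,1],im[...,2]
    red=(r>g+50)&(r>b+50)&(abs(P[...,1]+.16)<.05)&(P[...,2]>.05)
    for lo,hi in((.05,.2),):
        q=P[red&(P[...,2]>lo)&(P[...,2]<hi)]; print(n,len(q),q[:,2].min(),q[:,2].max(),cv2.minEnclosingCircle(q[:,:2].astype(np.float32)))
    cv2.imwrite(f'pics/{n}2.png',f['img'])
a=cv2.imread('pics/wrist2.png'); b=cv2.resize(cv2.imread('pics/side2.png')[100:300,240:440],(400,400)); 
cv2.imwrite('pics/c2.png',np.hstack([cv2.resize(a,(400,300)),b[50:350]]))
```

```text
[ 0.53792405 -0.16072106  0.08979527] [-0.12866792 -0.11102056 -0.25024061] 0.2660420154180895 39.42878007888794
wrist 6153 0.07126174301566085 0.11652089240715338 ((0.5425823926925659, -0.16030749678611755), 0.02446344494819641)
side 243 0.06779334498726708 0.11391758849928785 ((0.5376042723655701, -0.15774109959602356), 0.025087323039770126)
```

View pics/c2.png

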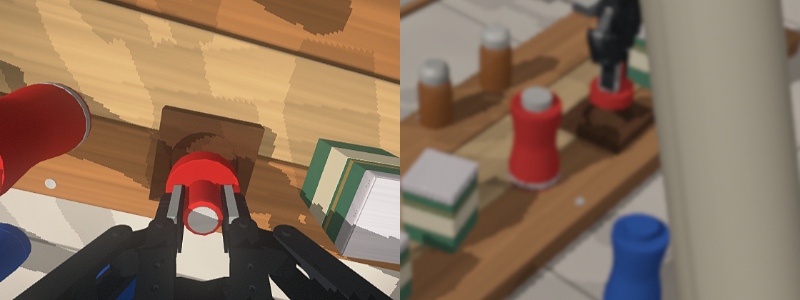

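The cap is held by its knob above the rest, composite left at (203,200), and the capless grinder still stands, composite right at (535,140). I check the cap-to-pocket offset.

Run:
```python
from h import *
from scipy.optimize import least_squares
s=monitor.get_state(); print(np.round(s['ee_pos'],4))
f=dict(np.load('wrist2.npz')); P=cloud(f); im=f['img'].astype(int); b,g,r=im[...,0],im[...,1],im[...,2]
red=((r>g+50)&(r>b+50)&(abs(P[...,1]+.16)<.05)&(P[...,2]>.05))
def fit(q,R,w):
    x=least_squares(lambda c:np.hypot(q[:,0]-c[0],q[:,1]-c[1])-R,[.54,-.16],loss='soft_l1',f_scale=.001); print(w,len(q),x.x,np.sqrt((x.fun**2).mean()))
z=P[...,2]; print(np.histogram(z[red],bins=np.arange(.066,.12,.003)))
fit(P[red&(z>.073)&(z<.086)],.025,'skirt'); fit(P[red&(z>.093)&(z<.112)],.012,'knob')
hsv=cv2.cvtColor(f['img'],cv2.COLOR_BGR2HSV)
m=(hsv[...,1]<60)&(hsv[...,2]>110)&(z>.108)&(z<.122)&(abs(P[...,1]+.16)<.012); q=P[m]; print('ktop',m.sum(),np.median(q,0),cv2.minEnclosingCircle(q[:,:2].astype(np.float32)))
dk=(r<105)&(r>g)&(abs(P[...,1]+.16)<.07)
t=dk&(abs(z-.0455)<.003); print('rest',cv2.minAreaRect(P[t][:,:2].astype(np.float32)))
h=dk&(z<.040)&(z>.030)&(np.hypot(P[...,0]-.5405,P[...,1]+.161)<.036)
q=P[h]; print('pocket vis',len(q),q.min(0),q.max(0))
```

```text
[ 0.5384 -0.161   0.091 ]
(array([   0,    6,  142,  191,  194,  204, 1649, 1393,  144,  179,  164,
        172,  176,  182,  202,  424,  731]), array([0.066, 0.069, 0.072, 0.075, 0.078, 0.081, 0.084, 0.087, 0.09 ,
       0.093, 0.096, 0.099, 0.102, 0.105, 0.108, 0.111, 0.114, 0.117]))
skirt 977 [ 0.53830585 -0.16155567] 0.0024548382819756104
knob 1157 [ 0.53853387 -0.16156292] 0.0014741134008201021
ktop 1288 [ 0.53937088 -0.16177548  0.11568868] ((0.5387642979621887, -0.16306787729263306), 0.017177613452076912)
rest ((0.5409082174301147, -0.16166558861732483), (0.08071202039718628, 0.08041484653949738), 6.271221160888672)
pocket vis 1408 [ 0.52744087 -0.18974923  0.03359087] [ 0.56630452 -0.13391987  0.03997108]
```

Request:
{"method": "jog_arm", "body": {"steps": [[0, [0.24, 0.08, 0.3], 0], [0, [0.24, 0.08, 0.8], 0], [0, [0.24, 0.08, 1.4], 0], [0, [0.24, 0.08, 1.9], 0], [0, [0.24, 0.08, 2.3], 0]]}}

```text
time: 4.0
ee_pos: [0.5415, -0.1617, 0.069]
tcp_rot: [0.0, 0.988, 0.153, 0.0]
ft_force: [-0.3, -0.2, -0.7]
gripper_width: 0.263
finger_force: 39.4
```

Request:
{"method": "jog_arm", "body": {"steps": [[0, [0, 0, 0.3], 0], [0, [0, 0, 0.6], 0], [0, [0, 0, 0.8], 0], [0, [0, 0, 1.0], 0], [0, [0, 0, 1.0], 0]]}}

```text
time: 4.42
ee_pos: [0.5415, -0.1617, 0.059]
tcp_rot: [-0.0, 0.988, 0.153, -0.0]
ft_force: [-0.7, -0.0, -1.1]
gripper_width: 0.264
finger_force: 39.4
```

Request:
{"method": "jog_arm", "body": {"steps": [[0, [0, 0, 0.1], 0], [0, [0, 0, 0.15], 0], [0, [0, 0, 0.2], 0], [0, [0, 0, 0.25], 0], [0, [0, 0, 0.25], 0]]}}

```text
time: 4.83
ee_pos: [0.5415, -0.1618, 0.0568]
tcp_rot: [0.0, 0.988, 0.153, -0.0]
ft_force: [0.1, -0.1, -0.6]
gripper_width: 0.267
finger_force: 39.4
```

Request:
{"method": "jog_arm", "body": {"steps": [[0, [0, 0, 0.05], 0], [0, [0, 0, 0.1], 0], [0, [0, 0, 0.1], 0], [40, [0, 0, 0.1], 0], [60, [0, 0, 0.1], 0]]}}

```text
time: 5.25
ee_pos: [0.5416, -0.1618, 0.0559]
tcp_rot: [0.0, 0.988, 0.153, 0.0]
ft_force: [-0.2, -0.5, -0.2]
gripper_width: 0.527
finger_force: 0.0
```

Request:
{"method": "jog_arm", "body": {"steps": [[60, [0, 0, 0], 0], [60, [0, 0, -1], 0], [60, [0, 0, -4], 0], [80, [0, 0, -8], 0], [100, [0, 0, -12], 0]]}}

```text
time: 5.67
ee_pos: [0.541, -0.1615, 0.1777]
tcp_rot: [-0.0, 0.988, 0.153, -0.001]
ft_force: [1.8, -0.8, 0.5]
gripper_width: 0.863
finger_force: 0.0
```

Run:
```python
from h import *
s=monitor.get_state(); print(s['ee_pos'],s['ft_force'],s['tcp_rot'])
f=grab('wrist'); P=cloud(f); im=f['img'].astype(int); b,g,r=im[...,0],im[...,1],im[...,2]; z=P[...,2]
red=(r>g+50)&(r>b+50)&(np.hypot(P[...,0]-.54,P[...,1]+.162)<.045)&(z>.045)
print(red.sum(),np.histogram(z[red],bins=np.arange(.044,.09,.002)))
a=(abs(z-.052)<.002)&red; print(cv2.minEnclosingCircle(P[a][:,:2].astype(np.float32)))
hsv=cv2.cvtColor(f['img'],cv2.COLOR_BGR2HSV)
lid=(abs(z-.105)<.005)&(hsv[...,1]<70)
k,l,st,ce=cv2.connectedComponentsWithStats(lid.astype(np.uint8))
for i in range(1,k):
    if st[i,4]>200: print('lid',np.round(ce[i]),st[i],cv2.minAreaRect(P[l==i][:,:2].astype(np.float32)))
cv2.imwrite('pics/w3.png',f['img'])
```

```text
[ 0.54103808 -0.16151248  0.17771118] [ 1.81884809 -0.75021219  0.52636414] [-3.98169894e-04  9.88258025e-01  1.52792785e-01 -5.30807509e-04]
2498 (array([  11,   27,   34, 1172,  665,   16,   18,   20,   19,   18,   22,
         20,   21,   23,   19,   29,   58,  261,   45,    0,    0,    0]), array([0.044, 0.046, 0.048, 0.05 , 0.052, 0.054, 0.056, 0.058, 0.06 ,
       0.062, 0.064, 0.066, 0.068, 0.07 , 0.072, 0.074, 0.076, 0.078,
       0.08 , 0.082, 0.084, 0.086, 0.088]))
((0.5425766706466675, -0.1625034362077713), 0.025066722184419632)
lid [459. 233.] [ 407  189  109   90 6834] ((0.5649672150611877, -0.2799668610095978), (0.057172100991010666, 0.05821062624454498), 7.546257495880127)
```

View pics/w3.png

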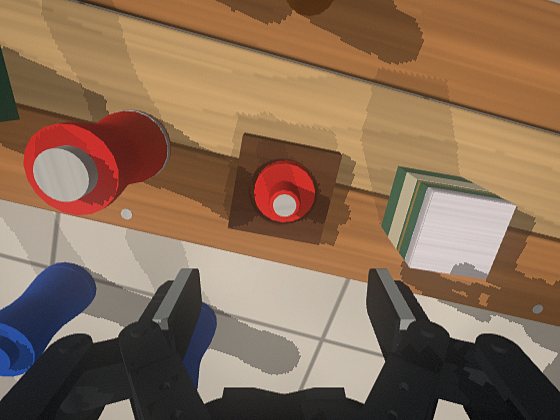

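The cap is seated in the pocket at (284,193): its skirt top lies flat at z 0.052, as expected. Next is the first tin, with its lid at (459,233).

Request:
{"method": "jog_arm", "body": {"steps": [[100, [-0.2, 2.2, 0], 0.05], [100, [-0.5, 5.2, 0], 0.1], [100, [-0.9, 8.4, 0], 0.15], [100, [-1.2, 11.0, 0], 0.176], [100, [-1.3, 12.0, 0], 0.176]]}}

```text
time: 6.13
ee_pos: [0.5655, -0.2833, 0.1761]
tcp_rot: [0.001, 0.998, 0.064, 0.0]
ft_force: [-1.2, -0.4, -0.8]
gripper_width: 1.001
finger_force: 0.0
```

Request:
{"method": "jog_arm", "body": {"steps": [[100, [0, 0, 1], 0], [100, [0, 0, 4], 0], [100, [0, 0, 7.5], 0], [100, [0, 0, 10.5], 0], [100, [0, 0, 11.8], 0]]}}

```text
time: 6.55
ee_pos: [0.5635, -0.277, 0.0535]
tcp_rot: [-0.002, 0.998, 0.066, -0.003]
ft_force: [0.2, -0.5, -0.3]
gripper_width: 1.0
finger_force: 0.0
```

Well placed. Close, lift and weigh.

Request:
{"method": "jog_arm", "body": {"steps": [[0, [0, 0, 0], 0], [0, [0, 0, 0], 0], [0, [0, 0, 0], 0], [0, [0, 0, 0], 0], [0, [0, 0, 0], 0]], "newtons": 60}}

```text
time: 6.97
ee_pos: [0.5659, -0.28, 0.0591]
tcp_rot: [0.001, 0.998, 0.066, 0.001]
ft_force: [0.7, 1.8, 2.7]
gripper_width: 0.649
finger_force: 65.1
```

Request:
{"method": "jog_arm", "body": {"steps": [[0, [0, 0, -0.5], 0], [0, [0, 0, -1.5], 0], [0, [0, 0, -3], 0], [0, [0, 0, -4.5], 0], [0, [0, 0, -5], 0]]}}

```text
time: 7.38
ee_pos: [0.5662, -0.2807, 0.111]
tcp_rot: [0.001, 0.998, 0.065, 0.002]
ft_force: [-0.2, -0.1, -1.1]
gripper_width: 0.65
finger_force: 64.5
```

Request:
{"method": "jog_arm", "body": {"steps": [[0, [0, 0, 0], 0], [0, [0, 0, 0], 0], [0, [0, 0, 0], 0], [0, [0, 0, 0], 0], [0, [0, 0, 0], 0]]}}

```text
time: 7.8
ee_pos: [0.5652, -0.2799, 0.1071]
tcp_rot: [-0.0, 0.998, 0.065, -0.001]
ft_force: [0.1, -0.8, -2.1]
gripper_width: 0.648
finger_force: 64.5
```

```bash
cat > weigh.py <<'E'
from h import *
F=[];e=[]
for i in range(8):
    f=vision.grab_frame('side' if i else 'wrist'); s=monitor.get_state(); F.append(s['ft_force']); e.append(s['joint_efforts'])
    if not i: w=f
print('F',np.mean(F,0).round(2),np.std(F,0).round(2),'eff',np.mean(e,0).round(2),'pos',np.round(s['ee_pos'],4),s['gripper_width'],s['finger_force'],s['time'])
P=cloud(f); hsv=cv2.cvtColor(f['img'],cv2.COLOR_BGR2HSV); gr=(hsv[...,0]>35)&(hsv[...,0]<95)&(hsv[...,1]>60)
x,y=s['ee_pos'][:2]; m=gr&(np.hypot(P[...,0]-x,P[...,1]-y)<.06)&(P[...,2]>.034); print('lowest green',np.percentile(P[m][:,2],2) if m.any() else None)
E
python3 weigh.py
```

```text
F [ 0.05 -0.35 -1.81] [0.52 0.49 0.35] eff [ -0.   -56.26 -21.52  -0.     0.     0.  ] pos [ 0.5654 -0.2801  0.1078] 0.6533421510776861 64.51890259981155 8.2Traceback (most recent call last):
  File "weigh.py", line 7, in <module>
    P=cloud(f); hsv=cv2.cvtColor(f['img'],cv2.COLOR_BGR2HSV); gr=(hsv[...,0]>35)&(hsv[...,0]<95)&(hsv[...,1]>60)
  File "h.py", line 7, in cloud
    c=np.stack([(u-f['cx'])/f['f']*z,(v-f['cy'])/f['f']*z,z],-1)
                            ~^^^^^
KeyError: 'f'
```

About 1.8 N, so this tin is light (~0.18 kg). I set it back exactly where it stood and go to the middle tin.

Request:
{"method": "jog_arm", "body": {"steps": [[0, [0, 0, 1.5], 0], [0, [0, 0, 3], 0], [0, [0, 0, 4.2], 0], [0, [0, 0, 4.7], 0], [0, [0, 0, 4.9], 0]]}}

```text
time: 8.62
ee_pos: [0.5651, -0.2799, 0.0592]
tcp_rot: [-0.0, 0.998, 0.065, -0.0]
ft_force: [-8.1, 4.6, 16.2]
gripper_width: 0.647
finger_force: 66.1
```

Request:
{"method": "jog_arm", "body": {"steps": [[0, [0, 0, 0.1], 0], [0, [0, 0, 0.1], 0], [100, [0, 0, 0.1], 0], [100, [0, 0, 0.1], 0], [100, [0, 0, 0.1], 0]]}}

```text
time: 9.03
ee_pos: [0.5657, -0.2803, 0.0582]
tcp_rot: [0.0, 0.998, 0.065, 0.0]
ft_force: [0.2, -0.5, -0.0]
gripper_width: 0.999
finger_force: 0.0
```

Request:
{"method": "jog_arm", "body": {"steps": [[100, [0, 0, 0], 0], [100, [0, 0, -2], 0], [100, [0, 0, -5], 0], [100, [0, 0, -9], 0], [100, [0, 0, -12], 0]]}}

```text
time: 9.45
ee_pos: [0.5656, -0.2803, 0.1806]
tcp_rot: [0.001, 0.998, 0.065, 0.001]
ft_force: [0.4, 0.2, 0.2]
gripper_width: 0.999
finger_force: 0.0
```

Request:
{"method": "jog_arm", "body": {"steps": [[100, [0.3, -3.7, 0], 0], [100, [0.6, -7.5, 0], 0], [100, [0.9, -11.2, 0], 0], [100, [1.2, -15.0, 0], 0], [100, [1.6, -18.7, 0], 0]]}}

```text
time: 9.87
ee_pos: [0.5564, -0.0909, 0.178]
tcp_rot: [0.0, 0.998, 0.065, 0.0]
ft_force: [0.2, -0.2, -0.7]
gripper_width: 1.0
finger_force: 0.0
```

Request:
{"method": "jog_arm", "body": {"steps": [[100, [0.3, -3.7, 0], -0.05], [100, [0.6, -7.5, 0], -0.1], [100, [0.9, -11.2, 0], -0.15], [100, [1.2, -15.0, 0], -0.197], [100, [1.6, -18.7, 0], -0.197]]}}

```text
time: 10.28
ee_pos: [0.5479, 0.0967, 0.178]
tcp_rot: [0.0, 0.986, 0.164, 0.0]
ft_force: [0.8, 0.0, -0.3]
gripper_width: 0.997
finger_force: 0.0
```

```bash
cat > look.py <<'E'
from h import *
s=monitor.get_state(); q=s['tcp_rot']; print('tcp',np.round(s['ee_pos'],4),'heading',2*np.arctan2(q[2],q[1]),s['time'],s['ft_force'])
for n in('wrist','scene'):
    f=grab(n); P=cloud(f); hsv=cv2.cvtColor(f['img'],cv2.COLOR_BGR2HSV); z=P[...,2]
    lid=(abs(z-.105)<.006)&(hsv[...,1]<70)&(P[...,0]>.45)&(P[...,0]<.62)
    k,l,st,ce=cv2.connectedComponentsWithStats(lid.astype(np.uint8))
    for i in range(1,k):
        if st[i,4]>200: print(n,'lid',np.round(ce[i]),st[i],cv2.minAreaRect(P[l==i][:,:2].astype(np.float32)),np.median(z[l==i]))
cv2.imwrite('pics/scene_last.png',f['img'])
E
sed -i "s/vision.grab_frame(/grab(/" weigh.py; python3 look.py
```

```text
tcp [0.5479 0.0967 0.178 ] heading 0.3302490154691429 10.2833 [ 0.82508475  0.04580164 -0.27018849]
wrist lid [106. 193.] [  59  146   95   95 7677] ((0.5253356695175171, 0.21028682589530945), (0.05732760205864906, 0.05788370221853256), 10.645315170288086) 0.104610720849042
wrist lid [285. 215.] [ 241  174   89   83 7027] ((0.5486289858818054, 0.09489794820547104), (0.057809554040431976, 0.057215869426727295), 18.894636154174805) 0.10474282742044039
scene lid [108. 178.] [ 89 170  38  18 459] ((0.5644437670707703, -0.27932432293891907), (0.06004438176751137, 0.05777736380696297), 7.759749889373779) 0.10414194834812451
scene lid [279. 208.] [264 199  31  21 585] ((0.5484646558761597, 0.09590397030115128), (0.0610879547894001, 0.05709747597575188), 19.715219497680664) 0.10453032907821892
scene lid [341. 213.] [326 203  31  23 604] ((0.5250359177589417, 0.2112787365913391), (0.059478677809238434, 0.056929077953100204), 9.227739334106445) 0.10460421244933575
```

Request:
{"method": "jog_arm", "body": {"steps": [[100, [0, 0.15, 1], 0], [100, [0, 0.15, 4], 0], [100, [0, 0.15, 7.5], 0], [100, [0, 0.15, 10.8], 0], [100, [0, 0.15, 12], 0]]}}

```text
time: 10.8
ee_pos: [0.5467, 0.0919, 0.053]
tcp_rot: [-0.001, 0.987, 0.162, -0.003]
ft_force: [-0.2, 0.2, 0.8]
gripper_width: 0.999
finger_force: 0.0
```

Request:
{"method": "jog_arm", "body": {"steps": [[0, [0, 0, 0], 0], [0, [0, 0, 0], 0], [0, [0, 0, 0], 0], [0, [0, 0, 0], 0], [0, [0, 0, 0], 0]]}}

```text
time: 11.22
ee_pos: [0.5493, 0.0931, 0.0588]
tcp_rot: [0.0, 0.987, 0.163, 0.001]
ft_force: [0.6, -0.5, -1.8]
gripper_width: 0.653
finger_force: 64.1
```

Request:
{"method": "jog_arm", "body": {"steps": [[0, [0, 0, -0.5], 0], [0, [0, 0, -1.5], 0], [0, [0, 0, -3], 0], [0, [0, 0, -4.5], 0], [0, [0, 0, -5], 0]]}}

```text
time: 11.63
ee_pos: [0.5499, 0.0935, 0.1108]
tcp_rot: [0.0, 0.987, 0.163, 0.002]
ft_force: [0.8, -0.3, -0.7]
gripper_width: 0.646
finger_force: 64.1
```

Request:
{"method": "jog_arm", "body": {"steps": [[0, [0, 0, 0], 0], [0, [0, 0, 0], 0], [0, [0, 0, 0], 0], [0, [0, 0, 0], 0], [0, [0, 0, 0], 0]]}}

```text
time: 12.05
ee_pos: [0.5486, 0.0935, 0.1072]
tcp_rot: [-0.0, 0.987, 0.163, -0.001]
ft_force: [-0.3, -0.4, -2.7]
gripper_width: 0.648
finger_force: 64.1
```

```bash
python3 weigh.py
```

```text
F [ 0.32  0.14 -1.51] [0.67 0.24 0.41] eff [ -0.   -48.76 -19.75   0.     0.    -0.  ] pos [0.5488 0.0934 0.1078] 0.6445349914847253 64.11888867616653 12.45
lowest green 0.08051228431809508
```

About 1.5 N, lifted clear (its bottom is 5 cm up), so it is also light. I set it back and go on to the third tin.

Request:
{"method": "jog_arm", "body": {"steps": [[0, [0, 0, 1.5], 0], [0, [0, 0, 3], 0], [0, [0, 0, 4], 0], [0, [0, 0, 4.5], 0], [0, [0, 0, 4.7], 0]]}}

```text
time: 12.87
ee_pos: [0.5486, 0.0935, 0.0601]
tcp_rot: [-0.0, 0.987, 0.163, -0.001]
ft_force: [-0.1, 0.1, -1.9]
gripper_width: 0.647
finger_force: 64.2
```

Request:
{"method": "jog_arm", "body": {"steps": [[0, [0, 0, 0.1], 0], [0, [0, 0, 0.2], 0], [0, [0, 0, 0.3], 0], [100, [0, 0, 0.3], 0], [100, [0, 0, 0.3], 0]]}}

```text
time: 13.28
ee_pos: [0.5492, 0.0935, 0.0584]
tcp_rot: [0.0, 0.987, 0.163, 0.001]
ft_force: [-0.3, 0.1, -0.0]
gripper_width: 0.908
finger_force: 0.0
```

Request:
{"method": "jog_arm", "body": {"steps": [[100, [0, 0, 0], 0], [100, [0, 0, 0], 0], [100, [0, 0, -4], 0], [100, [0, 0, -8], 0], [100, [0, 0, -12], 0]]}}

```text
time: 13.7
ee_pos: [0.5484, 0.0935, 0.1792]
tcp_rot: [-0.0, 0.987, 0.163, -0.001]
ft_force: [1.0, -0.7, 0.5]
gripper_width: 0.999
finger_force: 0.0
```

Request:
{"method": "jog_arm", "body": {"steps": [[100, [0.3, -2.3, 0], 0.03], [100, [0.7, -5.2, 0], 0.07], [100, [1.1, -8.4, 0], 0.11], [100, [1.5, -11.0, 0], 0.145], [100, [1.6, -11.8, 0], 0.145]]}}

```text
time: 14.12
ee_pos: [0.525, 0.2133, 0.178]
tcp_rot: [-0.0, 0.996, 0.092, 0.0]
ft_force: [-0.5, -0.5, -0.3]
gripper_width: 0.997
finger_force: 0.0
```

```bash
python3 look.py
```

```text
tcp [0.525  0.2133 0.178 ] heading 0.18400822895285718 14.1167 [-0.48901418 -0.51966969 -0.33549196]
wrist lid [467. 212.] [ 421  166   94   93 7356] ((0.5499981045722961, 0.09294956922531128), (0.05760405212640762, 0.057765744626522064), 18.65424346923828) 0.10478699658502472
wrist lid [286. 215.] [ 243  175   88   83 6946] ((0.5251238942146301, 0.2105310559272766), (0.05777138099074364, 0.05718333646655083), 10.222803115844727) 0.10472023494775022
scene lid [108. 179.] [ 89 170  38  18 466] ((0.5642899870872498, -0.27920597791671753), (0.06041284650564194, 0.05863038823008537), 8.129796028137207) 0.10411243294876227
scene lid [278. 208.] [263 199  30  21 590] ((0.5498809814453125, 0.09423400461673737), (0.06048394739627838, 0.05689365416765213), 19.965700149536133) 0.10452277265859054
scene lid [341. 213.] [326 203  31  23 603] ((0.5248644351959229, 0.21145053207874298), (0.061252713203430176, 0.05703558772802353), 10.181975364685059) 0.10463832674619171
```

Request:
{"method": "jog_arm", "body": {"steps": [[100, [0, 0, 2], 0], [100, [0, 0, 5.5], 0], [100, [0, 0, 9], 0], [100, [0, 0, 11.3], 0], [100, [0, 0, 12], 0]]}}

```text
time: 14.63
ee_pos: [0.5247, 0.2085, 0.0543]
tcp_rot: [0.0, 0.996, 0.091, -0.003]
ft_force: [-0.4, -0.3, 0.3]
gripper_width: 1.001
finger_force: 0.0
```

Request:
{"method": "jog_arm", "body": {"steps": [[0, [0, 0, 0], 0], [0, [0, 0, 0], 0], [0, [0, 0, 0], 0], [0, [0, 0, 0], 0], [0, [0, 0, 0], 0]]}}

```text
time: 15.05
ee_pos: [0.5272, 0.2103, 0.0597]
tcp_rot: [-0.0, 0.996, 0.091, 0.002]
ft_force: [0.4, -0.8, 7.3]
gripper_width: 0.65
finger_force: 65.5
```

Request:
{"method": "jog_arm", "body": {"steps": [[0, [0, 0, -0.5], 0], [0, [0, 0, -1.5], 0], [0, [0, 0, -3], 0], [0, [0, 0, -4.5], 0], [0, [0, 0, -5], 0]]}}

```text
time: 15.47
ee_pos: [0.5266, 0.2105, 0.1103]
tcp_rot: [-0.0, 0.996, 0.091, 0.001]
ft_force: [0.6, 0.3, -4.0]
gripper_width: 0.647
finger_force: 64.6
```

Request:
{"method": "jog_arm", "body": {"steps": [[0, [0, 0, 0], 0], [0, [0, 0, 0], 0], [0, [0, 0, 0], 0], [0, [0, 0, 0], 0], [0, [0, 0, 0], 0]]}}

```text
time: 15.88
ee_pos: [0.5257, 0.2103, 0.1071]
tcp_rot: [0.0, 0.996, 0.091, -0.001]
ft_force: [0.1, -0.5, -4.9]
gripper_width: 0.647
finger_force: 64.6
```

```bash
python3 weigh.py
```

```text
F [ 0.23 -0.15 -4.64] [0.27 0.48 0.3 ] eff [-0.000e+00 -5.130e+01 -2.078e+01  0.000e+00  1.000e-02 -0.000e+00] pos [0.526  0.2103 0.1078] 0.6495254319394338 64.59312826395035 16.2833
lowest green 0.07971214228504361
```

This one reads 4.6 N, so it is the heaviest. I raise it well above the other lids and let it settle.

Request:
{"method": "jog_arm", "body": {"steps": [[0, [0, 0, -1.5], 0], [0, [0, 0, -4], 0], [0, [0, 0, -7], 0], [0, [0, 0, -9.2], 0], [0, [0, 0, -10], 0]]}}

```text
time: 16.7
ee_pos: [0.527, 0.2106, 0.2113]
tcp_rot: [-0.0, 0.996, 0.091, 0.003]
ft_force: [1.2, -0.4, -3.9]
gripper_width: 0.654
finger_force: 65.6
```

Request:
{"method": "jog_arm", "body": {"steps": [[0, [0, 0, 0], 0], [0, [0, 0, 0], 0], [0, [0, 0, 0], 0], [0, [0, 0, 0], 0], [0, [0, 0, 0], 0]]}}

```text
time: 17.12
ee_pos: [0.5257, 0.2102, 0.2066]
tcp_rot: [0.0, 0.996, 0.091, -0.001]
ft_force: [0.7, -0.6, -4.8]
gripper_width: 0.652
finger_force: 65.6
```

Request:
{"method": "jog_arm", "body": {"steps": [[0, [0, 0, 0], 0], [0, [0, 0, 0], 0], [0, [0, 0, 0], 0], [0, [0, 0, 0], 0], [0, [0, 0, 0], 0]]}}

```text
time: 17.53
ee_pos: [0.526, 0.2103, 0.2078]
tcp_rot: [-0.0, 0.996, 0.091, -0.0]
ft_force: [0.1, -0.7, -4.5]
gripper_width: 0.652
finger_force: 65.6
```

```bash
python3 weigh.py; python3 look.py
```

```text
F [ 0.04 -0.11 -4.95] [0.7  0.46 0.21] eff [-0.000e+00 -4.945e+01 -2.425e+01  0.000e+00  1.000e-02 -0.000e+00] pos [0.526  0.2103 0.2078] 0.6518200547027136 65.60975432395935 17.9333
lowest green 0.1797230497140655
tcp [0.526  0.2103 0.2078] heading 0.18279284497009718 17.9333 [ 0.97145916  0.5299284  -5.1464799 ]
wrist lid [443. 198.] [ 402  157   82   84 5860] ((0.5501465201377869, 0.09266413748264313), (0.05746587738394737, 0.05809662118554115), 18.309232711791992) 0.10479451525703454
scene lid [108. 179.] [ 89 170  38  19 460] ((0.5641855001449585, -0.27914321422576904), (0.06009625643491745, 0.058315496891736984), 7.940273284912109) 0.10418778304776244
scene lid [278. 209.] [263 199  30  21 583] ((0.5493895411491394, 0.09310434013605118), (0.060430243611335754, 0.05692499503493309), 17.626386642456055) 0.10453057519185444
```

View pics/scene_last.png

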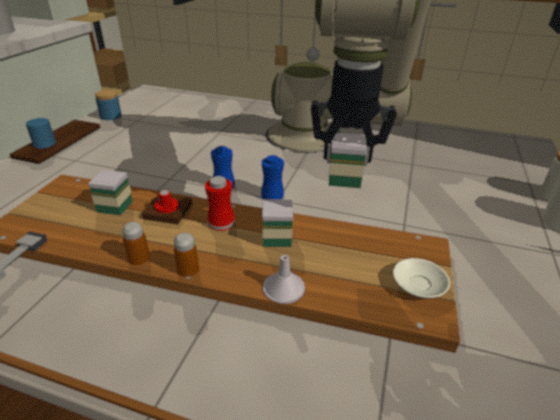

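The scene shows the cap seated in the rest at (167,203) and the grinder standing at (220,205). The other two tins are upright at (112,193) and (278,223), and the heavy tin is held upright at (347,160). Shakers, funnel and dish have not moved.

```bash
python3 -c "
from station import bot
print(bot.close_job())"
```

```text
the job is handed in; nothing more can be done
None
```

The red cap is seated rim-down in the cap rest and released, and the job is handed in at about 18 s with the heaviest tin (about 4.8 N, against 1.8 N and 1.5 N) held still and upright, its bottom about 75 mm above the other two lids; those two are back upright in their places (one within about 3 mm), the grinder is standing, and the shakers, funnel and dish look undisturbed in the last picture.

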